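Release the eccentric stop and slide the specimen under view

TASK

The specimen carriage of the microscope's light stage is held back by its brass eccentric cam. First swing the red cam lever round the far side until it points at the green dot (the cam's low point), and only then push the carriage forward by its blue tab until it is fully home, so that the beetle dish sits over the lit window. Nothing is to be picked up: do not touch the dish, leave everything else where it stands, and finish with the hand clear.

Things in the scene. Friction and masses are not known exactly. Their poses are not given: they have to be found in the camera images.
- light_base: fixed white light base, 270 mm (its x) x 210 mm (its y), 30 mm tall, standing on the table at some yaw. Origin: centre of its underside. Its +x is 'forward', away from the robot, the way the carriage slides; +y is left
- carriage (a joint): travel in m of the carriage along the base's +x: 0 = fully back (start), 0.044 = fully home at its end stop. Drags with about 2 N, stays where left. Aluminium plate 76 mm wide, top 39 mm above the table, from 44 mm behind to 46 mm ahead of point seat. Its steel front bar meets the cam: cam high, it is stopped after 6 mm; cam within 0.4 rad of low, it runs fully home
- tab (a point): centre of the rear (robot-side) face of the carriage's upright blue push tab, 50 mm above the table. The tab is 56 mm wide (y), 8 mm thick (x) and reaches from the carriage up to 81 mm above the table; it travels with the carriage. The base's top, 30 mm above the table, continues 46 mm behind this face at the start
- cam (a joint): angle in rad of cam and red lever about the vertical axis at point cam_axis, growing anticlockwise from above. 0 = low point, lever points at the green dot (base's -y); pi/2: lever points along the base's +x, away from the carriage; about pi: at the black dot (high point). Starts between 1.3 and 2.8 (limits -0.5 and 3.0), so turn it clockwise to 0. Friction torque about 0.3 N m; stays where left
- cam_axis (a point): point on the cam's vertical axis, 60 mm above the table, 55 mm ahead of the base's origin. The cam is a brass disc of radius 28 mm centred 20 mm off this axis, 31 to 43 mm above the table, under the lever
- lever_tip (a point): end of the red cam lever, 75 mm from the axis, 71 mm above the table (its top edge). The lever is a straight radial bar from the axis to this tip, 10 mm thick, reaching from 47 to 71 mm above the table; its flat upright sides can be pushed
- green_dot (a point): green dot, 12 mm, on the base's top, 90 mm from the cam axis: the lever points at it at the cam's low point (a black dot opposite marks the high point)
- window (a point): centre of the round lit window (48 mm across) in the base's top, 30 mm above the table; the dish is over it when the carriage is home
- seat (a point): centre of the dish's seat on the carriage, 39 mm above the table, travels with the carriage; 44 mm ahead of the tab's rear face
- dish: clear culture dish with a dark beetle in it, 60 mm diameter, 15 mm tall, loose between four short pins on the carriage. Origin: centre of its underside
- vial: amber glass vial with white cap, 22 mm diameter, 48 mm tall, standing on the light base's left rear corner; bystander. Origin: centre of its underside
- jar: small sample jar with red lid, 44 mm diameter, 55 mm tall, beside the light base; bystander. Origin: centre of its underside
- spare_dish: closed spare culture dish with yellowish agar, 63 mm diameter, 16 mm tall, beside the light base; bystander. Origin: centre of its underside
- water_bottle: blue water bottle, 66 mm diameter, 200 mm tall; bystander. Origin: centre of its underside
- reagent_bottle: white bottle with red label, 64 mm diameter, 150 mm tall; bystander. Origin: centre of its underside
- phone: black phone lying flat, 150 x 72 x 8 mm; bystander. Origin: centre of its underside
- brush: small brush lying on the table, 170 mm long, 20 mm thick; bystander. Origin: middle of its length, at its underside
Mind the look-alikes: they are no part of the job. What is shaped like the dish but purple is not meant.

How it is judged:
On the way, in this order (a step that is already met when the one before it is completed fails the run):
1. the cam lever is turned to the green dot (within 0.4 rad) while the carriage is still back (moved under 10 mm) (value of joint cam between -0.4 and 0.4 rad and value of joint carriage below 0.01 m), for 0.2 s.
2. the carriage is pushed home (within 4 mm) with the cam still at its low point (value of joint cam between -0.4 and 0.4 rad and value of joint carriage above 0.04 m), for 0.2 s.
At the end, for the whole second after the job is handed in: Lever within 0.4 rad of the green dot, carriage within 4 mm of fully home and at rest, dish flat on its seat, centred within 8 mm over the window (all of step 2 and velocity of joint carriage below 0.01 m/s and horizontal distance between dish and window below 0.008 m and height (world z) of dish between 0.035 and 0.044 m and angle between dish's own z axis and vertical below 0.1 rad and linear speed of dish below 0.02 m/s); the robot touches nothing.
It fails at once if the carriage is pushed more than 10 mm forward while the cam is not at its low point (within 0.4 rad) (value of joint carriage above 0.01 m and (value of joint cam above 0.4 rad or value of joint cam below -0.4 rad)).
It fails at once if the dish is lifted over 10 mm, tipped or taken off its seat (over 12 mm) (height (world z) of dish above 0.049 m or angle between dish's own z axis and vertical above 0.25 rad or horizontal distance between dish and seat above 0.012 m).
It fails at once if the dish is touched by the robot with more than 0.5 N (contact force between any of the fingers, the arm and dish above 0.5 N).
It fails at once if a bystander is moved more than 30 mm (lifting included) or tipped over (distance of any of vial, jar, spare_dish, water_bottle, reagent_bottle, phone, brush from where it was at the start of the episode above 0.03 m or angle between any of vial, jar, spare_dish, water_bottle, reagent_bottle, phone's own z axis and vertical above 0.5 rad).
It also fails if it takes over 58 s, if anything falls off the work surface, if the arm or the gripper's body presses on something with over 40 N, if the wrist force passes 120 N, or if a joint passes its speed limit or range.

ROBOT

A 6-joint arm with a two-finger parallel gripper is mounted at the origin on the work surface. World frame = base frame: x ahead of the robot, y to its left, z up, the work surface at z = 0. Lengths are in m, angles in rad, forces in N, time in s.
With the tool pointing down it reaches from about 0.325 to 0.925 m from the base axis. Payload 3.1 kg.
Tool frame: the origin (TCP) lies at the very end of the fingers, on their centre line; the grasp point (between the pads) lies 19 mm behind it; z points along the fingers, y is the line along which they close (so a half turn about z gives the same grasp; the last joint's range is limited). The gripper opens to 85 mm and grips with 20 to 120 N. Pads are 22 mm wide; open, the fingers measure 114 mm over their backs; the gripper's body (76 mm by 85 mm) begins 54 mm behind the grasp point. The pads swing forward as they close: fully open they stand 13 mm farther back than shut.
Start: joints at [1.134, 0.217, 1.613, -0, 1.311, -0.112], TCP at [0.199, 0.592, 0.231] pointing down, gripper open.
Joint ranges: [-2.75, 2.75], [-0.78, 2.1], [0.31, 2.55], [-1.13, 4.27], [0.13, 2.63], [-2.58, 2.58]. Speed limits (rad/s): [2.79, 2.79, 3.14, 3.14, 3.14, 3.14].

INTERFACE

Orientations are given as a 3x3 rotation matrix whose columns are the frame's x, y, z axes.
In Python, from workcell import robot gives the robot as it stands.
- The arm moves only by the tool step_arm, never from a script. Its argument "moves" is one flat list of numbers, 7 for each row, row after row: the turn, a rotation vector about the tool's x, y, z in degrees, then the shift along the tool's x, y, z in cm, then the opening, from 0 (shut) to 1 (fully open). In form: [rx, ry, rz, dx, dy, dz, fingers, rx, ry, rz, dx, dy, dz, fingers, ...]. A call has 1 to 20 rows; each row is the pose to reach, as a shift and turn from the pose commanded when the call began, along the tool's axes at that moment; what a row does not reach only later rows make up. A row lasts 1/10 s, in which the tool goes at most 50 mm and 8.59 degrees, less where a joint would pass 70% of its speed; a pose out of reach is approached as far as the arm can. A call with a gripper value outside its range is refused whole. The fingers move at their own pace and stop on an object; "grip_force" is the grip in N (left out, the last holds). Time passes only in rows, so rows that repeat a pose let the fingers close. It gives the time, the measured TCP pose, the force, the opening and the grip force at its end, in the units of the state.
- robot.get_state(): the state, without advancing time (a new reading comes with each control period).
- robot.read_camera(name): name is "side" or "top"; returns the picture (480x640x3 uint8, blue, green, red); there is no depth.
- robot.get_calibration(name): a dict with "camera_matrix" (3x3 intrinsics, pixels), "R" (3x3) and "t" (3): a world point X has camera coordinates R X + t. Camera axes: x right, y down, z forward; pixel columns grow to the right and rows downward; lengths in m; the calibration is good to about 2 mm. A picture is of the moment at which its call begins. get_calibration takes no time and is no camera call.
- robot.job_done(): hands the job in; it is judged then, once.
The state is a dict: "t": time; "joint_positions": joint angles; "dq": joint speeds; "joint_torque": joint torques, N m; "tool_pos": TCP position; "eef_rot": TCP orientation; "ft_force": force on the tool from outside, world axes, zero at the start; "ft_torque": the same for the moment, N m; "gripper_width": finger opening in m; "grip_force": force on a finger pad.
Only numpy, scipy, OpenCV 4.12 (cv2) and the standard library are available. Lean on these libraries where they do the work, as an engineer would, in place of code of your own. Each camera call takes 0.05 s, during which the arm holds its last target. There are 200 camera calls.

## Working session

There is one attempt and no reset: what is moved stays moved. The work goes in short steps, Python scripts to look and compute and a tool call to move; the robot and the scene stay as the last step left them, time stands still between calls to the robot, and variables do not carry over. Pictures are saved under pics/ and viewed, at most 10 in all, crops included, and the job is handed in when it is done.

Besides the shell and the picture viewer there is one more tool, called after "Call:" as name(argument=value, ...), one argument or row to a line, values as JSON. step_arm: Moves the arm, as the interface text tells. Its arguments: {"type":"object","properties":{"moves":{"type":"array","items":{"type":"number"}},"grip_force":{"type":"number"}},"required":["moves"]}

```bash
mkdir -p pics
cat > h.py <<'E'
import numpy as np,cv2
from workcell import robot
def cal(n):
    c=robot.get_calibration(n);return np.array(c["camera_matrix"]),np.array(c["R"]),np.array(c["t"])
def proj(n,X):
    K,R,t=cal(n);p=K@(R@np.array(X)+t);return p[:2]/p[2]
def atz(n,px,z):
    K,R,t=cal(n);d=R.T@np.linalg.inv(K)@np.array([px[0],px[1],1.]);o=-R.T@t
    return o+d*(z-o[2])/d[2]
E
python3 - <<'E'
from h import *
for n in("top","side"):
    cv2.imwrite(f"pics/{n}0.png",robot.read_camera(n));K,R,t=cal(n);print(n,-R.T@t,K[0,0])
print(robot.get_state())
E
```

```text
top [ 0.42704964 -0.04530309  1.43006843] 533.0174265102269
side [ 0.26359284 -0.84531489  0.94168566] 451.62392249250894
{'t': 0.1, 'joint_positions': array([ 1.13380751e+00,  2.17703580e-01,  1.61475343e+00, -1.99081251e-05,
        1.31132222e+00, -1.12191569e-01]), 'dq': array([ 0.00238479, -0.00248257, -0.00410401, -0.00042503, -0.00049004,
       -0.0012963 ]), 'joint_torque': array([-1.06036325e-03, -3.98078835e+01, -3.04968560e+01, -2.55092582e-04,
        4.17727206e-03, -2.44239351e-05]), 'tool_pos': array([0.19911685, 0.59166403, 0.23009401]), 'eef_rot': array([[-9.47716981e-01,  3.19110795e-01, -9.07953036e-04],
       [ 3.19112007e-01,  9.47714920e-01, -1.98924463e-03],
       [ 2.25691205e-04, -2.17497963e-03, -9.99997609e-01]]), 'ft_force': array([ 0.78769873, -1.44065987, -0.37058047]), 'ft_torque': array([-0.0458749 ,  0.02053248,  0.04612574]), 'grip_force': 0.0, 'gripper_width': 0.08541270976422562}
```

View pics/top0.png

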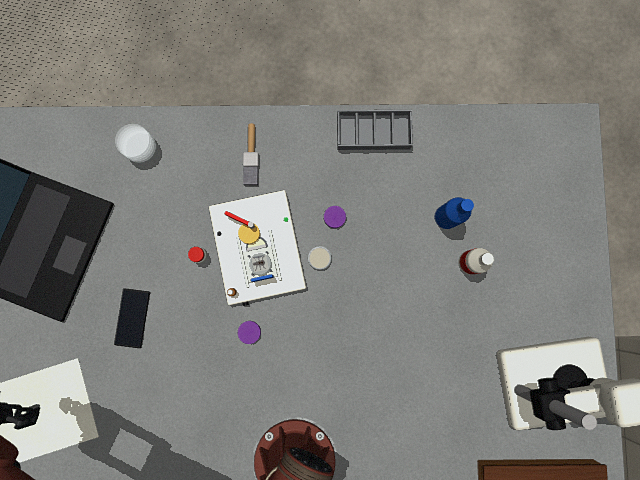

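View pics/side0.png

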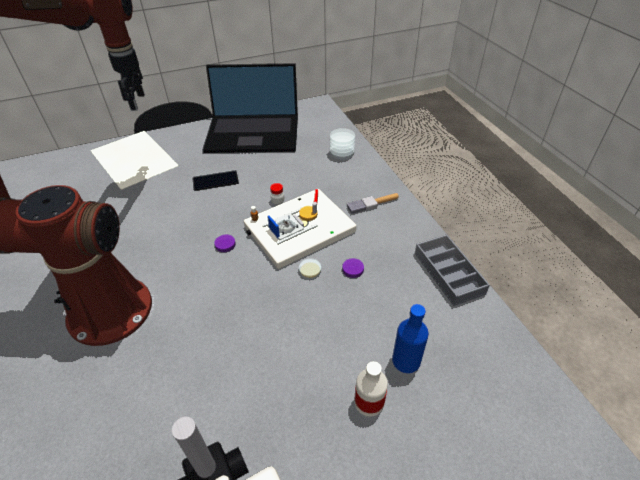

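The top view shows the white base with corners near (209,206), (285,191), (306,291), (229,306). The red lever runs from (250,225) to (226,213), with the green dot at (286,219), black dot at (219,233) and blue tab at (261,279).

Dish candidates: the clear dish with the beetle at (260,264), the agar spare dish at (319,258), and purple look-alikes at (335,217) and (249,332). I choose (260,264). I'll check it in one close crop.

Run:
```python
from h import *
a=cv2.imread("pics/top0.png")[180:320,195:315];b=cv2.imread("pics/side0.png")[180:275,235:365]
a=cv2.resize(a,None,fx=4,fy=4,interpolation=cv2.INTER_CUBIC)[:560]
b=cv2.resize(b,None,fx=2.4,fy=2.4,interpolation=cv2.INTER_CUBIC)
o=np.zeros((560,800,3),np.uint8);o[:,:480]=a;o[:b.shape[0],482:482+b.shape[1]]=b[:,:318];cv2.imwrite("pics/c.png",o)
```

```text
(no output)
```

View pics/c.png

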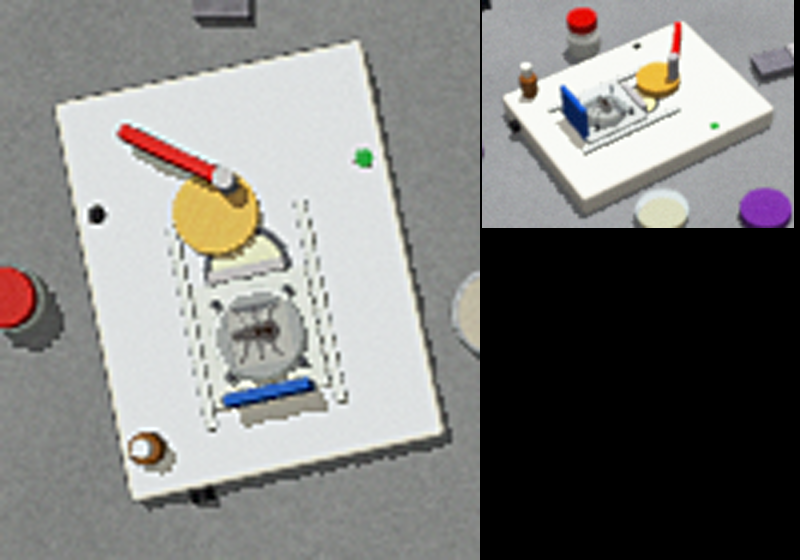

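The crop confirms the dish: the beetle is in it, at crop (262,333), on the carriage behind the blue tab. The lever points forward-left, from cap (225,180) to tip (122,130), and the green dot is at (364,158).

```bash
cat >> h.py <<'E'
def tri(pt,ps):
    A=[];b=[]
    for n,p in(("top",pt),("side",ps)):
        K,R,t=cal(n);P=K@np.c_[R,t]
        for i in(0,1): q=p[i]*P[2]-P[i];A.append(q[:3]);b.append(-q[3])
    return np.linalg.lstsq(np.array(A),np.array(b),rcond=None)[0]
T=lambda x,y:(195+(x+.5)/4-.5,180+(y+.5)/4-.5)
S=lambda x,y:(235+(x-482)/2.4,180+y/2.4)
E
python3 - <<'E'
from h import *
C=np.array([atz("top",T(*p),.03)[:2] for p in[(57,104),(360,41),(443,432),(132,498)]])
fl,fr,rr,rl=C;o=C.mean(0);x=(fl+fr-rl-rr);yaw=np.arctan2(x[1],x[0])
print("base",o,"yaw",np.degrees(yaw),np.linalg.norm(fl-rl),np.linalg.norm(fr-rr),np.linalg.norm(fl-fr),np.linalg.norm(rl-rr))
ex=np.array([np.cos(yaw),np.sin(yaw)]);ey=np.array([-ex[1],ex[0]])
for nm,t,s in[("green",(364,158),(714,126)),("tip",(122,130),(678,24)),("black",(97,214),(637,46))]:
    X=tri(T(*t),S(*s));print(nm,X,"base-frame",(X[:2]-o)@ex,(X[:2]-o)@ey)
for nm,t,z in[("green",(364,158),.03),("black",(97,214),.03),("tip",(122,130),.071),("cap",(225,178),.071),("tabL",(223,402),.081),("tabR",(314,386),.081),("dish",(262,333),.05),("vial",(147,447),.078)]:
    X=atz("top",T(*t),z);print(nm,X,"bf",(X[:2]-o)@ex,(X[:2]-o)@ey)
E
```

```text
base [0.55248007 0.09764901] yaw 11.551685896363423 0.26532724134132474 0.2653965306947908 0.20557988719949116 0.20692692065212112
green [0.62473253 0.02103616 0.0278254 ] base-frame 0.055447088738074475 -0.08952970609195358
tip [0.63881833 0.1757538  0.06552687] base-frame 0.10023006232359952 0.05923333935509856
black [0.58875537 0.19776036 0.02787167] base-frame 0.0555880081837221 0.09081934626104521
green [0.62424394 0.02098292 0.03      ] bf 0.05495773098448285 -0.08948402895508317
black [0.58814702 0.1974742  0.03      ] bf 0.054934670928284565 0.0906608039094692
tip [0.63778895 0.17491218 0.071     ] bf 0.09905299808161516 0.05861490312460714
cap [0.60613051 0.10839388 0.071     ] bf 0.05471540518362921 -0.00021638102339859196
tabL [0.46238208 0.10776407 0.081     ] bf -0.08624744411254386 0.027952453130499377
tabR [0.47203246 0.05039305 0.081     ] bf -0.08828118899601502 -0.03018898353942343
dish [0.50753682 0.08627842 0.05      ] bf -0.04630988008182033 -0.0021403080225892365
vial [0.43452619 0.15586288 0.078     ] bf -0.10390722647708514 0.08065519379113939
```

```bash
cat >> h.py <<'E'
O=np.array([.5525,.0976]);YAW=np.radians(11.55)
EX=np.array([np.cos(YAW),np.sin(YAW)]);EY=np.array([-EX[1],EX[0]])
E
python3 - <<'E'
from h import *
s=robot.get_state();R=s["eef_rot"];p=s["tool_pos"]
tgt=np.r_[O+.063*EX+.067*EY,.13];print(tgt,"shift cm",R.T@(tgt-p)*100)
from scipy.spatial.transform import Rotation as Ro
Rt=np.c_[np.r_[-EX,0],np.r_[EY,0],[0,0,-1]];print(Ro.from_matrix(R.T@Rt).as_rotvec(degrees=True))
ax=np.array([.055,0]);c0=np.array([.063,.067])
for f in range(53,-101,-9):
    a=np.radians(f);u=np.array([np.cos(a),np.sin(a)]);n=np.array([-u[1],u[0]])
    c=ax+.057*u+(.005+.011*abs(u[1])+.015*abs(u[0]))*n;d=(c-c0)*100;print(f,"dx %.1f dy %.1f"%(-d[0],d[1]))
E
```

```text
[0.60080933 0.17585732 0.13      ] shift cm [-51.34022898 -26.56641058  10.0556195 ]
[ -0.11832319  -0.04542907 -30.15920561]
53 dx -0.8 dy -0.8
44 dx -1.7 dy -1.1
35 dx -2.5 dy -1.5
26 dx -3.3 dy -2.1
17 dx -4.0 dy -2.9
8 dx -4.5 dy -3.8
-1 dx -4.9 dy -4.8
-10 dx -5.2 dy -5.6
-19 dx -5.3 dy -6.4
-28 dx -5.3 dy -7.3
-37 dx -5.2 dy -8.2
-46 dx -4.8 dy -9.2
-55 dx -4.3 dy -10.1
-64 dx -3.6 dy -10.9
-73 dx -2.8 dy -11.6
-82 dx -1.8 dy -12.1
-91 dx -0.7 dy -12.4
-100 dx -0.0 dy -12.6
```

Call:
step_arm(
  moves=[0,0,-8,-5,-2.6,0,0,0,0,-16,-10,-5.2,0,0,0,0,-24,-15,-7.8,1,0,0,0,-30.2,-20,-10.4,2,0,0,0,-30.2,-24.5,-12.7,3,0,0,0,-30.2,-29,-15,4,0,0,0,-30.2,-33.5,-17.3,5,0,0,0,-30.2,-38,-19.7,6,0,0,0,-30.2,-42.5,-22,7,0,0,0,-30.2,-47,-24.3,8,0,0,0,-30.2,-51.3,-26.6,9,0,0,0,-30.2,-51.3,-26.6,10,0,0,0,-30.2,-51.3,-26.6,10,0,0,0,-30.2,-51.3,-26.6,10,0],
)

```text
t: 1.5
tool_pos: [0.6, 0.1757, 0.1298]
eef_rot: [[-0.98, -0.199, -0.003], [-0.199, 0.98, -0.0], [0.003, 0.001, -1.0]]
ft_force: [-1.0, 0.6, 0.1]
gripper_width: -0.0002
grip_force: 0.0
```

Run:
```python
from h import *
im=np.hstack([cv2.resize(robot.read_camera("top")[170:320,180:330],(400,400)),cv2.resize(robot.read_camera("side")[110:280,220:390],(400,400))])
cv2.imwrite("pics/d.png",im);s=robot.get_state();p=s["tool_pos"];print(s["t"],p,(p[:2]-O)@EX,(p[:2]-O)@EY,s["eef_rot"],s["gripper_width"],s["ft_force"])
```

```text
1.6 [0.59996797 0.17730577 0.13123493] 0.06246569236010704 0.06858757930874995 [[-9.79473486e-01 -2.01571515e-01 -7.83512025e-04]
 [-2.01571824e-01  9.79473678e-01  3.37366909e-04]
 [ 6.99425846e-04  4.88375891e-04 -9.99999636e-01]] 0.00018306627065693028 [0.37496604 0.6359895  0.44798091]
```

View pics/d.png

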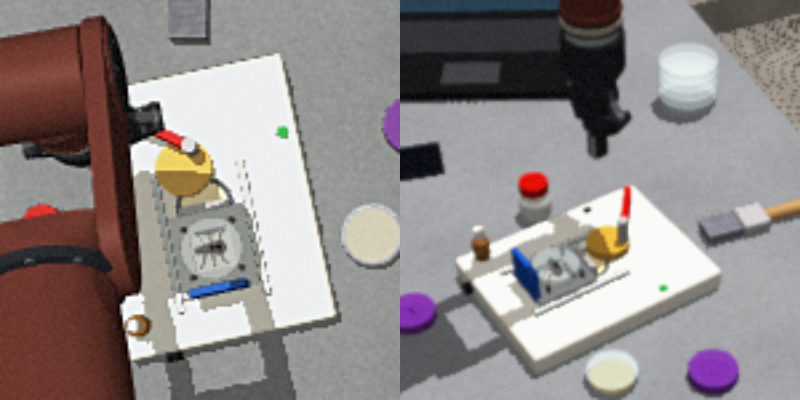

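The hand hovers behind and to the left of the lever. In the side crop the fingertip is at (597,150) and the lever at (626,210). Now I'll descend and start the sweep.

Call:
step_arm(
  moves=[0,0,0,0,0,3,0,0,0,0,0,0,6,0,0,0,0,0,0,7.7,0,0,0,0,0,0,7.7,0,0,0,0,-0.8,-0.8,7.7,0,0,0,0,-1.7,-1.1,7.7,0,0,0,0,-2.5,-1.5,7.7,0,0,0,0,-2.9,-1.8,7.7,0,0,0,0,-3.3,-2.1,7.7,0,0,0,0,-3.3,-2.1,7.7,0],
)

```text
t: 2.6
tool_pos: [0.637, 0.1627, 0.0551]
eef_rot: [[-0.98, -0.2, -0.003], [-0.2, 0.98, 0.001], [0.003, 0.001, -1.0]]
ft_force: [-4.0, 1.7, -0.3]
gripper_width: 0.0003
grip_force: 1.8
```

Run:
```python
from h import *
im=np.hstack([cv2.resize(robot.read_camera("top")[170:320,180:330],(400,400)),cv2.resize(robot.read_camera("side")[110:280,220:390],(400,400))])
cv2.imwrite("pics/e.png",im);s=robot.get_state();p=s["tool_pos"];print(s["t"],p,(p[:2]-O)@EX,(p[:2]-O)@EY,s["ft_force"])
```

```text
2.7 [0.63714581 0.1627071  0.05507361] 0.09596770380983408 0.04684066565484413 [-4.30580563  1.40217278  0.16341852]
```

View pics/e.png

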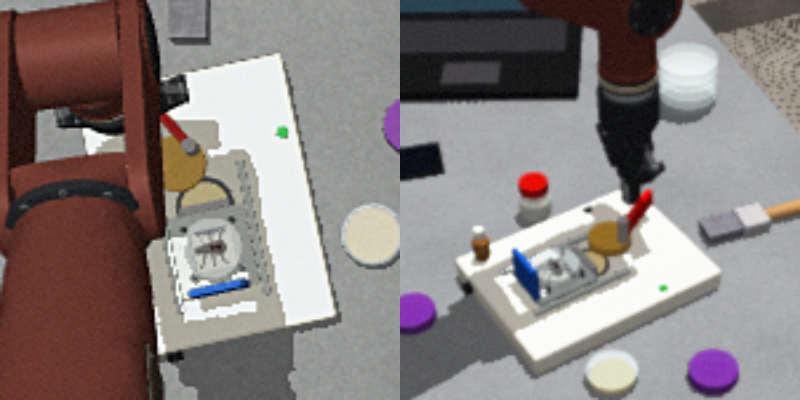

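The lever is turning, now at about 40° forward-left with the finger in contact at about 4.5 N. I'll continue the arc.

Call:
step_arm(
  moves=[0,0,0,-0.7,-0.8,0,0,0,0,0,-1.2,-1.7,0,0,0,0,0,-1.6,-2.7,0,0,0,0,0,-1.9,-3.5,0,0,0,0,0,-2.0,-4.3,0,0,0,0,0,-2.0,-5.2,0,0,0,0,0,-1.9,-6.1,0,0,0,0,0,-1.5,-7.1,0,0,0,0,0,-1.0,-8.0,0,0,0,0,0,-0.3,-8.8,0,0,0,0,0,0.5,-9.5,0,0,0,0,0,1.0,-9.8,0,0,0,0,0,1.5,-10.0,0,0,0,0,0,2.0,-10.1,0,0,0,0,0,2.5,-10.3,0,0,0,0,0,2.5,-10.3,0,0,0,0,0,2.5,-10.3,0],
)

```text
schema error: expected a multiple of 7 numbers
```

Run:
```python
from h import *
im=np.hstack([cv2.resize(robot.read_camera("top")[170:320,180:330],(400,400)),cv2.resize(robot.read_camera("side")[110:280,220:390],(400,400))])
cv2.imwrite("pics/f.png",im);s=robot.get_state();p=s["tool_pos"];print(s["t"],p,(p[:2]-O)@EX,(p[:2]-O)@EY,s["ft_force"])
```

```text
2.8 [0.63725226 0.16275655 0.05498921] 0.09608189735648875 0.04686780500583644 [-4.5163911  0.8909956  1.4054128]
```

View pics/f.png

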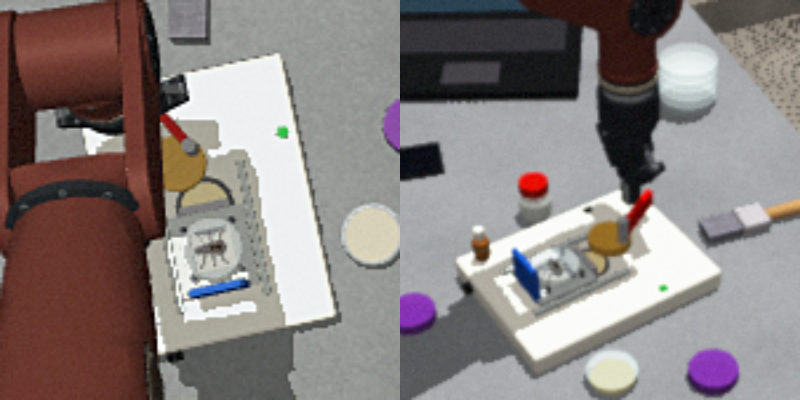

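The picture is unchanged because that call was refused for one missing number. I'll resend it.

Call:
step_arm(
  moves=[0,0,0,-0.7,-0.8,0,0,0,0,0,-1.2,-1.7,0,0,0,0,0,-1.6,-2.7,0,0,0,0,0,-1.9,-3.5,0,0,0,0,0,-2.0,-4.3,0,0,0,0,0,-2.0,-5.2,0,0,0,0,0,-1.9,-6.1,0,0,0,0,0,-1.5,-7.1,0,0,0,0,0,-1.0,-8.0,0,0,0,0,0,-0.3,-8.8,0,0,0,0,0,0.5,-9.5,0,0,0,0,0,1.0,-9.8,0,0,0,0,0,1.5,-10.0,0,0,0,0,0,2.0,-10.1,0,0,0,0,0,2.5,-10.3,0,0,0,0,0,2.5,-10.3,0,0,0,0,0,2.5,-10.3,0,0],
)

```text
t: 4.5
tool_pos: [0.6375, 0.0572, 0.0565]
eef_rot: [[-0.98, -0.201, 0.009], [-0.201, 0.98, 0.001], [-0.009, -0.001, -1.0]]
ft_force: [3.2, 3.8, -0.4]
gripper_width: 0.0001
grip_force: 2.2
```

Run:
```python
from h import *
im=np.hstack([cv2.resize(robot.read_camera("top")[170:320,180:330],(400,400)),cv2.resize(robot.read_camera("side")[110:280,220:390],(400,400))])
cv2.imwrite("pics/g.png",im);s=robot.get_state();p=s["tool_pos"];print(s["t"],p,(p[:2]-O)@EX,(p[:2]-O)@EY,s["ft_force"])
```

```text
4.6 [0.63745606 0.05717215 0.05654754] 0.07514114294645884 -0.05661935838577323 [3.75665621 2.64099699 0.52246243]
```

View pics/g.png

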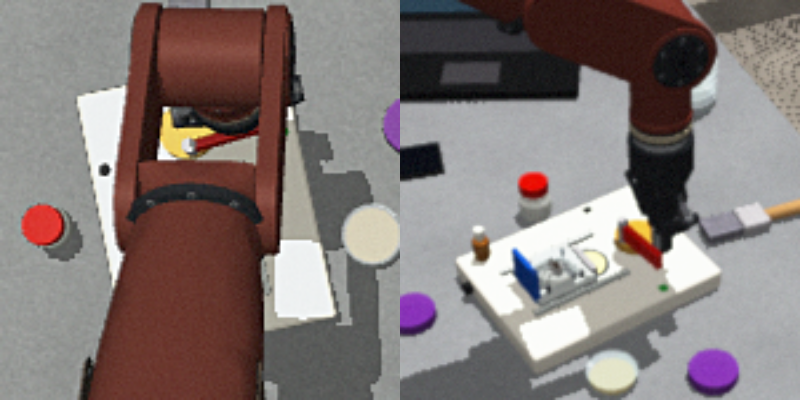

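The lever now points at the green dot: in the top crop it runs from (190,146) to (255,130), with the dot at about (285,131). The carriage hasn't moved. Next I back off, lift, and go over behind the blue tab.

Call:
step_arm(
  moves=[0,0,0,-1,0,0,0,0,0,0,-1.2,0,-3,0,0,0,0,-1.2,0,-7,0,0,0,0,-1.2,0,-10,0,0,0,0,2,1,-11,0,0,0,0,6,2,-11,0,0,0,0,10,3,-11,0,0,0,0,14,4.5,-11,0,0,0,0,17.5,5.7,-11,0,0,0,0,19.5,5.7,-11,0,0,0,0,19.5,5.7,-11,0,0,0,0,19.5,5.7,-8,0,0,0,0,19.5,5.7,-5,0,0,0,0,19.5,5.7,-2.5,0,0,0,0,19.5,5.7,0,0,0,0,0,19.5,5.7,0,0,0,0,0,19.5,5.7,0,0],
)

```text
t: 6.3
tool_pos: [0.4323, 0.0731, 0.0546]
eef_rot: [[-0.98, -0.201, 0.0], [-0.201, 0.98, -0.0], [-0.0, -0.0, -1.0]]
ft_force: [0.3, 0.8, -0.8]
gripper_width: -0.0002
grip_force: 0.0
```

Run:
```python
from h import *
im=np.hstack([cv2.resize(robot.read_camera("top")[170:320,180:330],(400,400)),cv2.resize(robot.read_camera("side")[150:280,230:360],(400,400))])
cv2.imwrite("pics/i.png",im);s=robot.get_state();p=s["tool_pos"];print(s["t"],p,(p[:2]-O)@EX,(p[:2]-O)@EY,s["ft_force"])
```

```text
6.4 [0.4332819  0.07318739 0.05589605] -0.12169194461862322 -4.8053112594644704e-05 [ 0.372352   -0.13000057  0.46444004]
```

View pics/i.png

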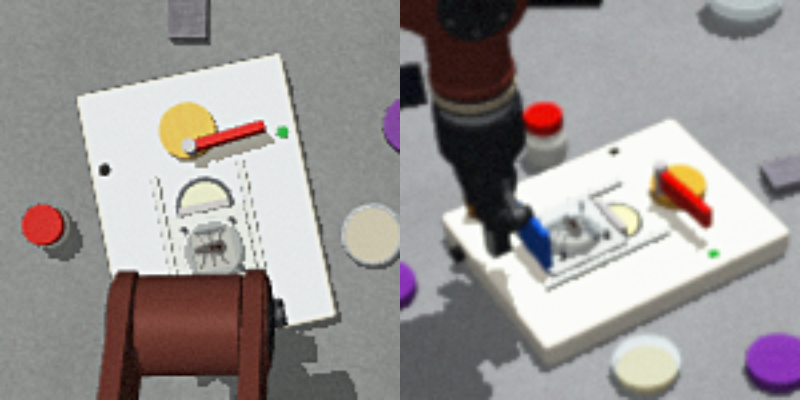

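The lever points at the dot, and the finger is about 2 cm behind the tab, clear of the dish. I'll push forward slowly.

Call:
step_arm(
  moves=[0,0,0,-0.5,0,0,0,0,0,0,-1,0,0,0,0,0,0,-1.4,0,0,0,0,0,0,-1.8,0,0,0,0,0,0,-2.2,0,0,0,0,0,0,-2.6,0,0,0,0,0,0,-3,0,0,0,0,0,0,-3.4,0,0,0,0,0,0,-3.8,0,0,0,0,0,0,-4.2,0,0,0,0,0,0,-4.6,0,0,0,0,0,0,-5,0,0,0,0,0,0,-5.3,0,0,0,0,0,0,-5.6,0,0,0,0,0,0,-5.9,0,0,0,0,0,0,-6.2,0,0,0,0,0,0,-6.2,0,0,0,0,0,0,-6.2,0,0,0],
)

```text
t: 8.2
tool_pos: [0.4924, 0.0857, 0.0546]
eef_rot: [[-0.98, -0.201, 0.001], [-0.201, 0.98, -0.0], [-0.001, -0.0, -1.0]]
ft_force: [-1.3, -0.3, -0.7]
gripper_width: -0.0004
grip_force: 0.5
```

Run:
```python
from h import *
s=robot.get_state();p=s["tool_pos"];print(s["t"],p,(p[:2]-O)@EX,(p[:2]-O)@EY,s["ft_force"])
```

```text
8.2 [0.49241771 0.0857345  0.05455898] -0.06124138729657417 0.00040462649237592817 [-1.34306628 -0.29304791 -0.74133991]
```

Call:
step_arm(
  moves=[0,0,0,-0.2,0,0,0,0,0,0,-0.4,0,0,0,0,0,0,-0.6,0,0,0,0,0,0,-0.6,0,0,0],
)

```text
t: 8.6
tool_pos: [0.4969, 0.0867, 0.0544]
eef_rot: [[-0.98, -0.201, -0.003], [-0.201, 0.98, -0.001], [0.003, -0.0, -1.0]]
ft_force: [-5.1, -2.1, 3.6]
gripper_width: 0.0001
grip_force: 2.6
```

Call:
step_arm(
  moves=[0,0,0,-0.2,0,0,0,0,0,0,-0.4,0,0,0,0,0,0,-0.4,0,0,0,0,0,0,-0.4,0,0,0],
)

```text
t: 9.0
tool_pos: [0.4968, 0.0869, 0.0536]
eef_rot: [[-0.979, -0.202, -0.012], [-0.202, 0.979, -0.002], [0.012, 0.0, -1.0]]
ft_force: [-12.2, -3.6, 9.3]
gripper_width: 0.0
grip_force: 6.7
```

The force rose to 12 N with no further travel, so the carriage is at its end stop. I'll back off, lift and retreat, then check.

Call:
step_arm(
  moves=[0,0,0,1,0,0,0,0,0,0,3,0,0,0,0,0,0,3.5,0,-4,0,0,0,0,3.5,0,-8,0,0,0,0,4,0,-12,0,0,0,0,8,0,-15,0,0,0,0,11,0,-17,0,0,0,0,11,0,-17,0,0,0,0,11,0,-17,0],
)

```text
t: 9.9
tool_pos: [0.3951, 0.0657, 0.2255]
eef_rot: [[-0.98, -0.201, 0.006], [-0.201, 0.98, 0.0], [-0.006, -0.001, -1.0]]
ft_force: [0.9, -0.0, -0.5]
gripper_width: -0.0
grip_force: 0.0
```

Run:
```python
from h import *
im=np.hstack([cv2.resize(robot.read_camera("top")[170:320,180:330],(400,400)),cv2.resize(robot.read_camera("side")[150:280,230:360],(400,400))])
cv2.imwrite("pics/j.png",im);s=robot.get_state();p=s["tool_pos"];print(s["t"],p,s["ft_force"])
```

```text
10.0 [0.39435639 0.06579829 0.22383577] [-0.02701243 -0.53625708 -0.35351351]
```

View pics/j.png

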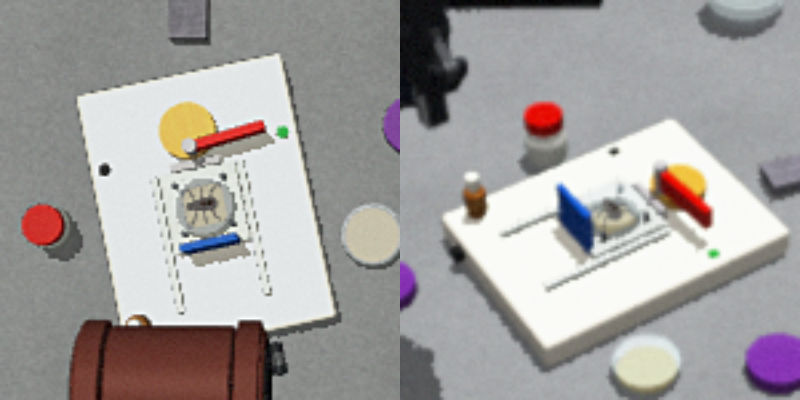

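The carriage is forward with the dish over the window (top crop (204,207)), the lever still at the dot, and the hand clear. I'll check the travel numerically from the blue tab's shift.

Run:
```python
from h import *
def c(im):
    h=cv2.cvtColor(im,cv2.COLOR_BGR2HSV);m=cv2.inRange(h,(100,120,60),(130,255,255));m[:180]=0;m[330:]=0;m[:,:200]=0;m[:,320:]=0
    y,x=np.nonzero(m);return (x.mean(),y.mean()),len(x)
for a in (cv2.imread("pics/top0.png"),robot.read_camera("top")):
    p,n=c(a);X=atz("top",p,.075)[:2]-O;print(p,n,X@EX,X@EY)
```

```text
(np.float64(261.61764705882354), np.float64(277.4852941176471)) 68 -0.08533297772339066 -0.0005406461874338624
(np.float64(258.35820895522386), np.float64(260.46268656716416)) 67 -0.04127526721683851 -0.0009449837285973803
```

The measured travel is 44.1 mm, so the carriage is fully home.

```bash
python3 -c "
from workcell import robot
print(robot.job_done())"
```

```text
the job is handed in; nothing more can be done
None
```

The job is handed in: the lever points at the green dot, the carriage is home (44 mm of travel measured from the pictures), the dish is over the window and the hand is clear; no verdict was returned.

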